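# Put the lockout hook on the chromatograph's isolator eye

### The arm

A 6-joint arm with a two-finger parallel gripper is mounted at the origin on the work surface. World frame = base frame: x ahead of the robot, y to its left, z up, the work surface at z = 0. Lengths are in m, angles in rad, forces in N, time in s.
With the tool pointing down it reaches from about 0.325 to 0.9 m from the base axis. Payload 3.5 kg.
Tool frame: the origin (TCP) lies at the very end of the fingers, on their centre line; the grasp point (between the pads) lies 19 mm behind it; z points along the fingers, y is the line along which they close (so a half turn about z gives the same grasp; the last joint's range is limited). The gripper opens to 85 mm and grips with 20 to 120 N. Pads are 22 mm wide; open, the fingers measure 114 mm over their backs; the gripper's body (76 mm by 85 mm) begins 54 mm behind the grasp point. The pads swing forward as they close: fully open they stand 13 mm farther back than shut.
Start: joints at [-1.413, 0.276, -0.026, 1.268, 0, 1.467], TCP at [0.161, -0.604, 0.231] pointing down, gripper open.
Joint ranges: [-3.12, 3.12], [-0.85, 1.88], [-1.08, 1.24], [-1.95, 2.15], [-1.57, 1.53], [-3.14, 3.14]. Speed limits (rad/s): [2.57, 2.57, 3.14, 3.14, 3.14, 3.14].

### API

Orientations are given as a rotation vector (axis times angle).
In Python, from cell import get_state, camera, hand_in, masks_of gives the robot as it stands.
- The arm moves only by the tool move_arm, never from a script. Its argument "deltas" is one flat list of numbers, 4 for each row, row after row: the shift along the tool's x, y, z in cm, then the turn about the tool's z in rad. A call has 1 to 12 rows; each row is the pose to reach, as a shift and turn from the pose commanded when the call began, along the tool's axes at that moment; what a row does not reach only later rows make up. A row lasts 1/8 s, in which the tool goes at most 62.5 mm and 10.7 degrees, less where a joint would pass 70% of its speed; a pose out of reach is approached as far as the arm can. A call with a gripper value outside its range is refused whole. "gripper" is the opening in per cent of the stroke, from 0 (shut) to 100 (fully open), set as the call begins (left out, the last holds). The fingers move at their own pace and stop on an object; "newtons" is the grip in N (left out, the last holds). Time passes only in rows, so rows that repeat a pose let the fingers close. It gives the time, the measured TCP pose, the force, the opening and the grip force at its end, in the units of the state.
- get_state(): the state, without advancing time (a new reading comes with each control period).
- camera(name): name is "side" or "top" or "wrist"; returns a dict with "image" (480x640x3 uint8, red, green, blue), "camera_matrix" (3x3 intrinsics, pixels), "dist" ([k1, k2, p1, p2, k3] as OpenCV has them; the pictures are not rectified), "R" (3x3) and "t" (3): a world point X has camera coordinates R X + t. Camera axes: x right, y down, z forward; pixel columns grow to the right and rows downward; lengths in m; the calibration is good to about 2 mm. A picture is of the moment at which its call begins. There is no depth.
- hand_in(): hands the job in; it is judged then, once.
Trained networks look in a picture, given as the dict that the camera call returned (one of the last four; its "shot" number tells which), for a name from the list of things; names that differ only in an ending like _2 or _b are one class to them, and where a whole thing is asked for, a point or a joint stands for the part that bears it (a point fixed in the world has none). Each returns a list of dicts, best first, with "conf" (0 to 1); they miss things now and then, are a little off and sometimes report something else, mostly with a low value. They report only what shows in the picture. A call takes as long as a camera call. They do not tell look-alikes from the thing itself.
- masks_of(picture, name): "pixels" (480x640 bool, what is visible of it) and "point" ([column, row] in pixels, amid what is visible of it).
The state is a dict: "clock": time; "q": joint angles; "joint_vel": joint speeds; "effort": joint torques, N m; "eef_pos": TCP position; "tcp_rot": TCP orientation; "contact_force": force on the tool from outside, world axes, zero at the start; "moment": the same for the moment, N m; "finger_gap": finger opening in m; "grasp_force": force on a finger pad.
Only numpy, scipy, OpenCV 4.12 (cv2) and the standard library are available. Lean on these libraries where they do the work, as an engineer would, in place of code of your own. Each camera call takes 0.05 s, during which the arm holds its last target. There are 200 camera calls.

### The job

The chromatograph is out of service, so put its lockout hook on: push the flat snap hook along the bench, gate side first, against the near leg (the one away from the box) of the steel eye in front of the isolator box, so that the leg presses the sprung gate in, goes inside the hook, and the gate snaps shut behind it. Leave the hook lying flat on the bench, hooked round the near leg with its gate closed, and let go of it. Do not shift the vial tray, the solvent bottle or the beaker.

Things in the scene. Friction and masses are not known exactly. Their poses are not given: they have to be found in the camera images.
- hook: Loose flat aluminium snap hook, 0.25 kg: rectangular frame of bar 12 mm wide, 14 mm high; outside x -51 to +45, y -65 to +65 mm, inside x -39 to +33, y -53 to +53 mm. Origin on its underside, z up. Straight spine on the -x side. The +x side is the gate side: mouth from y -16 to +40 mm closed by the sprung gate, then the fixed nose, y +40 to +65. A white tag block (hook_tag) is behind the spine.
- gate (a joint): Sprung gate of the hook, a steel bar 8 mm thick, 7 mm above the hook's underside; 0 rad shut, grows to at most 1.35 as it swings into the hook, never outwards. Pivot at hook x +39, y -20 mm; free end (shut) at y +38 mm. Its spring shuts it: about 1 N at the free end to start it, 3 to 4 N to open it wide.
- hook_inside (a point): Point within the hook at hook x -15, y +18, z +7 mm, axes as the hook. Bring the eye's leg in through the mouth at about this y (0 to +33 mm works) and on past this point to about hook x -26 mm, just short of the spine (the leg touches the spine at x -33): the gate then slips off it and shuts.
- isolator: Fixed: upright closed eye (inverted U of 12 mm round steel bar, 51 mm high, leg centres 110 mm apart, set straight in the bench), then a white isolator box 80 x 120 x 45 mm with black rotary switch, 65 mm high in all. Origin on the bench at the near leg; x points level from near leg to far leg (x 110 mm) and box (x 135 to 215 mm), z up. Push the hook about along this x.
- eye_leg (a point): Point on the axis of the eye's near leg, 7 mm above the bench, axes as the isolator's.
- vial_tray: Bystander: loose black tray 130 x 90 x 40 mm with blue-capped vials; origin under its centre.
- solvent_bottle: Bystander: loose amber glass bottle, 84 mm across, 170 mm tall; origin under its centre.
- beaker: Bystander: loose glass beaker, 70 mm across, 90 mm tall; origin under its centre.
- hook_tag (a point): Centre of the top of the white plastic tag block, part of the hook, axes as the hook; at hook x -76, y 0, z +12 mm. The block is 50 mm wide (hook y), 12 mm high and reaches 50 mm back from the spine (hook x -51 to -101). Fingers can straddle it and push on the spine's back either side of it, or hold it by its width.
Not all that is in view belongs to the job. Leave any black or turquoise look-alike of the hook alone.

How it is judged:
On the way:
1. the near leg presses the gate in: gate more than 0.35 rad open with the leg in the hook's mouth (value of joint gate above 0.35 rad and x of eye_leg in the frame of hook between -0.045 and 0.055 m and y of eye_leg in the frame of hook between -0.053 and 0.053 m), for 0.02 s.
At the end, for the whole second after the job is handed in: The eye's near leg stands inside the hook's frame (anywhere inside it), the gate is shut (within 0.15 rad), and the hook lies flat on the bench (within 8 mm and 0.1 rad), at rest (value of joint gate below 0.15 rad and x of eye_leg in the frame of hook between -0.036 and 0.03 m and y of eye_leg in the frame of hook between -0.05 and 0.05 m and height (world z) of hook below 0.008 m and angle between hook's own z axis and vertical below 0.1 rad and linear speed of hook below 0.02 m/s); the robot touches nothing.
It fails at once if the vial tray, the solvent bottle or the beaker is shifted by more than 30 mm (distance of any of vial_tray, solvent_bottle, beaker from where it was at the start of the episode above 0.03 m).
It also fails if it takes over 40 s, if anything falls off the work surface, if the arm or the gripper's body presses on something with over 40 N, if the wrist force passes 120 N, or if a joint passes its speed limit or range.

## Working session

There is one attempt and no reset: what is moved stays moved. The work goes in short steps, Python scripts to look and compute and a tool call to move; the robot and the scene stay as the last step left them, time stands still between calls to the robot, and variables do not carry over. Pictures are saved under pics/ and viewed, at most 10 in all, crops included, and the job is handed in when it is done.

Besides the shell and the picture viewer there is one more tool, called as a command line: name --argument value ..., lists and objects as JSON in quotes. move_arm: Moves the arm, as the interface text tells. Its arguments: {"type":"object","properties":{"deltas":{"type":"array"},"gripper":{"type":"number"},"newtons":{"type":"number"}},"required":["deltas"]}

```bash
mkdir -p pics
cat > h.py <<'E'
import numpy as np,cv2
from cell import get_state,camera,hand_in,masks_of
def save(c,n): cv2.imwrite(f'pics/{n}.png',c['image'][:,:,::-1])
def w(c,px,z=0.):
    p=np.array(px,float).reshape(-1,1,2)
    u=cv2.undistortPoints(p,np.array(c['camera_matrix']),np.array(c['dist'])).reshape(-1,2)
    R=np.array(c['R']);t=np.array(c['t']);o=-R.T@t
    d=np.c_[u,np.ones(len(u))]@R
    return o+d*((z-o[2])/d[:,2])[:,None]
def pix(c,X):
    R=np.array(c['R']);return cv2.projectPoints(np.array(X,float).reshape(-1,3),cv2.Rodrigues(R)[0],np.array(c['t']),np.array(c['camera_matrix']),np.array(c['dist']))[0].reshape(-1,2)
E
python3 - <<'E'
from h import *
T=camera('top');S=camera('side')
save(T,'top0');save(S,'side0')
for n,c in(('top',T),('side',S)):
  for k in('hook','hook_tag','isolator','vial_tray','solvent_bottle','beaker'):
    for m in masks_of(c,k): print(n,k,round(m['conf'],2),m['point'],m['pixels'].sum(),w(c,m['point'],.01).round(3))
print(get_state())
E
```

```text
top hook 0.97 [319.7, 265.2] 1069 [[0.466 0.004 0.01 ]]
top hook 0.89 [407.8, 339.1] 1212 [[ 0.275 -0.223  0.01 ]]
top hook 0.88 [249.0, 310.7] 1127 [[0.348 0.187 0.01 ]]
top hook 0.64 [383.7, 151.1] 1172 [[ 0.772 -0.168  0.01 ]]
top hook 0.55 [388.9, 262.6] 1076 [[ 0.473 -0.177  0.01 ]]
top hook_tag 0.78 [388.0, 261.2] 1043 [[ 0.476 -0.175  0.01 ]]
top hook_tag 0.71 [408.8, 339.9] 973 [[ 0.273 -0.226  0.01 ]]
top hook_tag 0.67 [326.3, 264.5] 933 [[ 0.468 -0.014  0.01 ]]
top hook_tag 0.62 [251.0, 308.3] 1066 [[0.354 0.182 0.01 ]]
top hook_tag 0.61 [384.8, 151.3] 1090 [[ 0.771 -0.171  0.01 ]]
top isolator 0.97 [283.5, 135.7] 1946 [[0.814 0.101 0.01 ]]
top vial_tray 0.84 [478.8, 261.9] 2004 [[ 0.474 -0.414  0.01 ]]
top solvent_bottle 0.88 [157.4, 213.6] 1312 [[0.602 0.434 0.01 ]]
top beaker 0.68 [480.8, 179.2] 807 [[ 0.695 -0.427  0.01 ]]
top beaker 0.63 [326.9, 268.2] 1086 [[ 0.458 -0.015  0.01 ]]
top beaker 0.45 [475.0, 263.6] 1951 [[ 0.47  -0.403  0.01 ]]
side hook 0.95 [243.3, 227.6] 918 [[0.349 0.168 0.01 ]]
side hook 0.9 [300.5, 262.2] 1326 [[ 0.466 -0.019  0.01 ]]
side hook 0.78
[... 734 characters left out ...]
]
{'clock': 0.7, 'q': array([-1.41339713e+00,  2.76335586e-01, -2.63585504e-02,  1.26797641e+00,
        3.07108933e-05,  1.46742257e+00]), 'joint_vel': array([ 1.40306667e-03,  1.88518024e-03, -3.83321157e-04,  1.53765186e-06,
       -2.28594015e-03, -3.00585180e-04]), 'effort': array([-1.00810080e-04, -4.45312572e+01,  2.95486933e+01,  3.51432327e-04,
       -1.03374418e-04,  2.49856642e-07]), 'eef_pos': array([ 0.16116166, -0.60389431,  0.23137291]), 'tcp_rot': array([3.11480208e+00, 4.08445314e-01, 5.35573351e-05]), 'contact_force': array([-0.1938065 , -0.61733809, -1.07114433]), 'moment': array([0.00843525, 0.03521643, 0.005306  ]), 'grasp_force': 0.0, 'finger_gap': 0.08527750742969656}
```

View pics/top0.png

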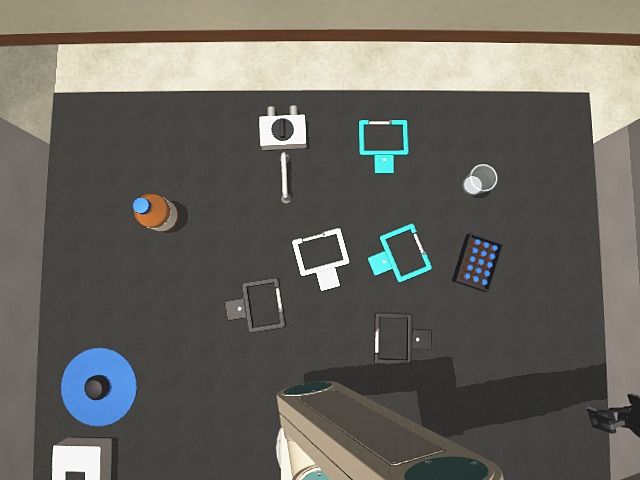

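View pics/side0.png

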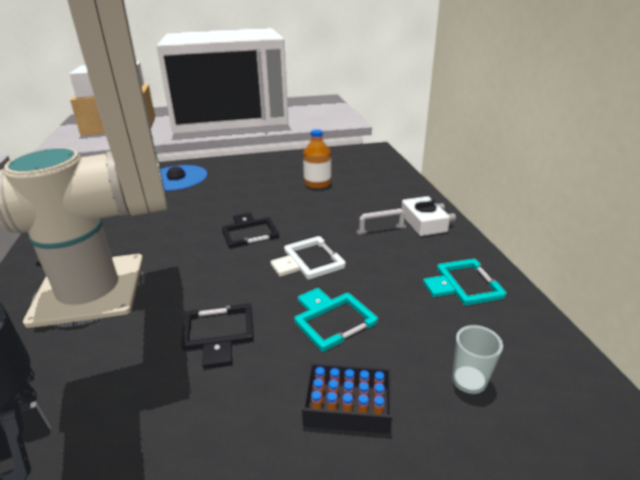

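The five hook-like things are silver-white at top (320,255), turquoise at (384,140) and (404,252), and black at (263,305) and (395,338). The silver one with the white tag fits the description: it is aluminium, and black and turquoise are excluded. I'll confirm it in a crop and fit its pose.

```bash
cat >> h.py <<'E'
from scipy.optimize import minimize
def box(x0,x1,y0,y1): return np.array([[x0,y0],[x1,y0],[x1,y1],[x0,y1]])/1000.
def sil(c,pose,k=4):
    x,y,a=pose;M=np.array([[np.cos(a),-np.sin(a)],[np.sin(a),np.cos(a)]])
    im=np.zeros((480*k,640*k),np.uint8)
    for b,h in((box(-51,-39,-65,65),.014),(box(33,45,-65,-16),.014),(box(33,45,40,65),.014),(box(35,43,-20,38),.011),(box(-51,45,-65,-53),.014),(box(-51,45,53,65),.014),(box(-101,-51,-25,25),.012)):
        P=b@M.T+[x,y]
        pts=np.vstack([np.c_[P,np.full(4,z)] for z in(0.,h)])
        q=cv2.convexHull((pix(c,pts)*k+(k-1)/2).astype(np.float32)).astype(np.int32)
        cv2.fillConvexPoly(im,q,255)
    return cv2.resize(im,(640,480),interpolation=cv2.INTER_AREA)/255.
def fit(pairs,p0):
    f=lambda p:sum(np.abs(sil(c,p)-m).sum()/m.sum() for c,m in pairs)
    r=minimize(f,p0,method='Nelder-Mead',options=dict(initial_simplex=np.array(p0)+np.array([[0,0,0],[.01,0,0],[0,.01,0],[0,0,.1]]),xatol=1e-4,fatol=1e-4))
    return r.x,r.fun
def bright(c,pt,r,th=120):
    g=c['image'].min(2)>th;m=np.zeros_like(g);x,y=map(int,pt);m[y-r:y+r,x-r:x+r]=1
    return (g&m).astype(float)
E
python3 - <<'E'
from h import *
T=camera('top');S=camera('side')
mt=bright(T,(320,260),36);ms=bright(S,(308,258),40)
for a in (-.2,.3): 
  print('top',fit([(T,mt)],[.48,.0,a]))
best=fit([(T,mt),(S,ms)],[.48,0,.2]);print(best, 'side',fit([(S,ms)],best[0]))
A=T['image'][90:300,225:365,::-1];A=cv2.resize(A,None,fx=2.7,fy=2.7,interpolation=cv2.INTER_CUBIC)
B=S['image'][190:290,260:460,::-1];B=cv2.resize(B,None,fx=2.1,fy=2.1,interpolation=cv2.INTER_CUBIC)
C=np.zeros((567,800,3),np.uint8);C[:A.shape[0],:A.shape[1]]=A;C[:B.shape[0],380:380+B.shape[1]]=B
cv2.imwrite('pics/crop1.png',C)
E
```

```text
top (array([0.50444411, 0.00288784, 0.26677766]), np.float64(0.08322402426830715))
top (array([0.50490823, 0.0027365 , 0.26154456]), np.float64(0.08521700815157524))
(array([0.50478467, 0.00312631, 0.26394676]), np.float64(0.17731269254008158)) side (array([0.50474351, 0.00444245, 0.26824509]), np.float64(0.07417413729583693))
```

View pics/crop1.png

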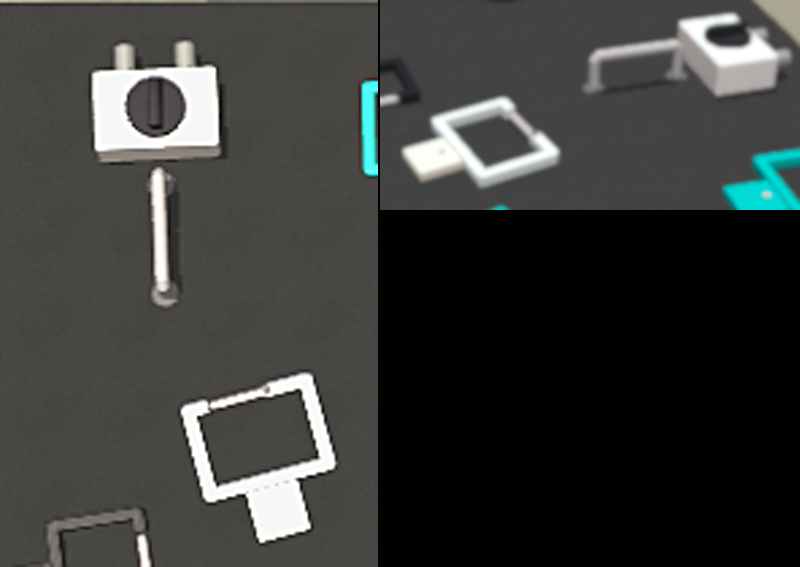

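The crop confirms the silver hook: short nose at left (crop 195,408), gate (205–268, 395), longer fixed part at right, tag at (280,510). That fits yaw ≈ 0.264. The eye's near leg foot is at crop (165,296), which is top (286,200). In the side picture its base is at (362,231).

Run:
```python
from h import *
T=camera('top');S=camera('side')
print(w(T,[[286.1,199.4]],0),w(S,[[361.9,231.5]],0))
print('bar',w(T,[[285.9,197],[283.9,154]],.046))
m=masks_of(T,'isolator')[0]['pixels']
# model fit of leg: search iso pose with silhouettes of eye only, top view
def eye(c,p,k=4):
    x,y,a=p;d=np.array([np.cos(a),np.sin(a),0]);o=np.array([x,y,0]);im=np.zeros((480*k,640*k),np.uint8)
    s=np.linspace(0,1,30)
    P=np.vstack([[o+[0,0,.045*t] for t in s],[o+d*.11*t+[0,0,.045] for t in s],[o+d*.11+[0,0,.045*t] for t in s]])
    cam=P@np.array(c['R']).T+c['t']
    for q,z in zip(pix(c,P),cam[:,2]): cv2.circle(im,tuple(int(v) for v in q*k+k/2),int(round(k*c['camera_matrix'][0][0]*.006/z)),255,-1)
    return cv2.resize(im,(640,480),interpolation=cv2.INTER_AREA)/255.
for c,(x0,x1,y0,y1) in((T,(276,296,152,212)),(S,(350,403,200,240))):
    r=np.zeros((480,640));r[y0:y1,x0:x1]=1
    g=c['image'].min(2).astype(float);t=np.clip((g-65)/70,0,1)*r
    f=lambda p:np.abs(eye(c,p)*r-t).sum()/t.sum()
    R=minimize(f,[.645,.09,.0],method='Nelder-Mead',options=dict(initial_simplex=[[.645,.09,0],[.66,.09,0],[.645,.1,0],[.645,.09,.1]]))
    print(R.x,R.fun)
bx=(T['image'].min(2)>200);bx[:,:255]=0;bx[:,312:]=0;bx[:110]=0;bx[152:]=0
ys,xs=np.nonzero(bx);P=w(T,np.c_[xs,ys],.045)[:,:2].astype(np.float32);print(cv2.minAreaRect(P*1000))
```

```text
[[0.64190971 0.09324629 0.        ]] [[0.64653777 0.09468014 0.        ]]
bar [[0.63935417 0.09073778 0.046     ]
 [0.75295942 0.09682747 0.046     ]]
[0.6385297  0.09384027 0.06255443] 0.3344891062450202
[0.6452366  0.09410431 0.09478715] 0.36606655755591927
((826.8687133789062, 102.61205291748047), (94.2784423828125, 120.31502532958984), 2.694716453552246)
```

move_arm --deltas '[41.3,-49.8,11,0,41.3,-49.8,11,0,41.3,-49.8,11,0,41.3,-49.8,11,0,41.3,-49.8,11,0,41.3,-49.8,11,0,41.3,-49.8,11,0,41.3,-49.8,11,0,41.3,-49.8,11,0,41.3,-49.8,11,0,41.3,-49.8,11,0,41.3,-49.8,11,0]' --gripper 100

```text
clock: 2.45
eef_pos: [0.4321, -0.0145, 0.1211]
tcp_rot: [-3.114, -0.415, 0.001]
contact_force: [-0.9, -0.5, -0.2]
finger_gap: 0.0855
grasp_force: 0.0
```

Run:
```python
from h import *
s=get_state();print(s['clock'],s['eef_pos'],s['tcp_rot'],s['contact_force'])
W=camera('wrist');save(W,'wr1')
for k in('hook','hook_tag','isolator'):
  for m in masks_of(W,k): print(k,round(m['conf'],2),m['point'],m['pixels'].sum(),w(W,m['point'],.012).round(3))
print('pred hook pts',pix(W,[[.4316,-.0163,.012],[.505,.003,.014],[.643,.094,0]]))
```

```text
2.45 [ 0.43213378 -0.01450088  0.1210936 ] [-3.11385849e+00 -4.15124736e-01  5.03541001e-04] [-0.85932953 -0.54518683 -0.19410425]
hook 0.66 [58.9, 259.1] 11543 [[0.364 0.18  0.012]]
hook 0.58 [546.4, 236.6] 11137 [[ 0.48  -0.178  0.012]]
hook 0.56 [326.4, 191.9] 14995 [[ 0.467 -0.008  0.012]]
hook 0.56 [518.6, 450.4] 2408 [[ 0.284 -0.246  0.012]]
hook_tag 0.88 [518.4, 450.3] 2538 [[ 0.284 -0.246  0.012]]
hook_tag 0.75 [325.2, 193.2] 14719 [[ 0.466 -0.008  0.012]]
hook_tag 0.73 [60.5, 258.2] 11448 [[0.365 0.178 0.012]]
hook_tag 0.67 [546.0, 237.9] 11079 [[ 0.479 -0.178  0.012]]
isolator 0.17 [307.7, 76.1] 1164 [[0.538 0.024 0.012]]
pred hook pts [[ 323.85248909  241.52039434]
 [ 324.97648247  134.6586377 ]
 [ 245.57655751 -110.00003834]]
```

View pics/wr1.png

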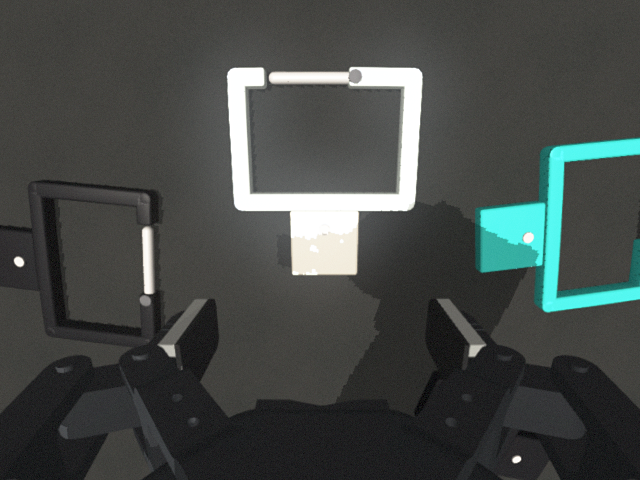

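The wrist view shows the silver hook with its tag at (324,242) where predicted, square to the tool. The fingers clear the turquoise tag at (510,238). Next I descend.

move_arm --deltas '[0,0.1,5,0,0,0.1,9,0,0,0.1,10.8,0,0,0.1,11.5,0,0,0.1,11.7,0,0,0.1,11.7,0]'

```text
clock: 3.4
eef_pos: [0.4329, -0.0177, 0.0052]
tcp_rot: [3.114, 0.407, 0.003]
contact_force: [-1.4, -0.4, 0.2]
finger_gap: 0.0853
grasp_force: 0.0
```

move_arm --deltas '[0,0,0,0,0,0,0,0,0,0,0,0,0,0,0,0,0,0,0,0,0,0,0,0]' --gripper 45 --newtons 40

```text
clock: 4.15
eef_pos: [0.4326, -0.0171, 0.0052]
tcp_rot: [3.115, 0.409, 0.002]
contact_force: [-1.6, 0.6, 5.8]
finger_gap: 0.0488
grasp_force: 40.5
```

move_arm --deltas '[1.1,-0.8,0,0.03,2.2,-1.6,0,0.06,3.3,-2.5,0,0.09,4.4,-3.3,0,0.12,5.5,-4.1,0,0.15,6.6,-4.9,0,0.18,7.7,-5.7,0,0.21,8.7,-6.5,0,0.21,8.7,-6.5,0,0.21]'

```text
clock: 5.28
eef_pos: [0.5003, 0.0683, 0.0052]
tcp_rot: [3.14, 0.081, 0.002]
contact_force: [-1.9, -0.2, 5.8]
finger_gap: 0.0482
grasp_force: 42.0
```

Run:
```python
from h import *
s=get_state();print(s['clock'],s['eef_pos'],s['tcp_rot'],s['contact_force'],s['grasp_force'])
W=camera('wrist');S=camera('side');T=camera('top')
A=np.hstack([cv2.resize(W['image'],(400,300)),cv2.resize(S['image'][180:300,300:460],(400,300),interpolation=cv2.INTER_CUBIC)])
B=np.hstack([cv2.resize(T['image'][140:290,220:420],(400,300),interpolation=cv2.INTER_CUBIC),np.zeros((300,400,3),np.uint8)])
cv2.imwrite('pics/m2.png',np.vstack([A,B])[:,:,::-1])
a=2*np.arctan2(s['tcp_rot'][1],s['tcp_rot'][0]);h=s['eef_pos'][:2]+.075*np.array([np.cos(a),np.sin(a)]);print(a,h)
print('leg in hook (predicted)',np.array([[np.cos(a),np.sin(a)],[-np.sin(a),np.cos(a)]])@(np.array([.643,.094])-h))
print('leg px wrist',pix(W,[[.643,.094,0],[.643,.094,.045]]),'hook px side',pix(S,[[h[0],h[1],.014]]))
```

```text
5.275 [0.50029266 0.06829037 0.00523793] [3.14007643e+00 8.06821891e-02 2.24300218e-03] [-1.93806229 -0.22270713  5.77400865] 41.97911202907562
0.05137737398377592 [0.57519369 0.07214197]
leg in hook (predicted) [0.06883935 0.01834701]
leg px wrist [[ 271.38112802  -64.63116627]
 [ 248.16198705 -159.09384546]] hook px side [[337.21003264 234.59995371]]
```

View pics/m2.png

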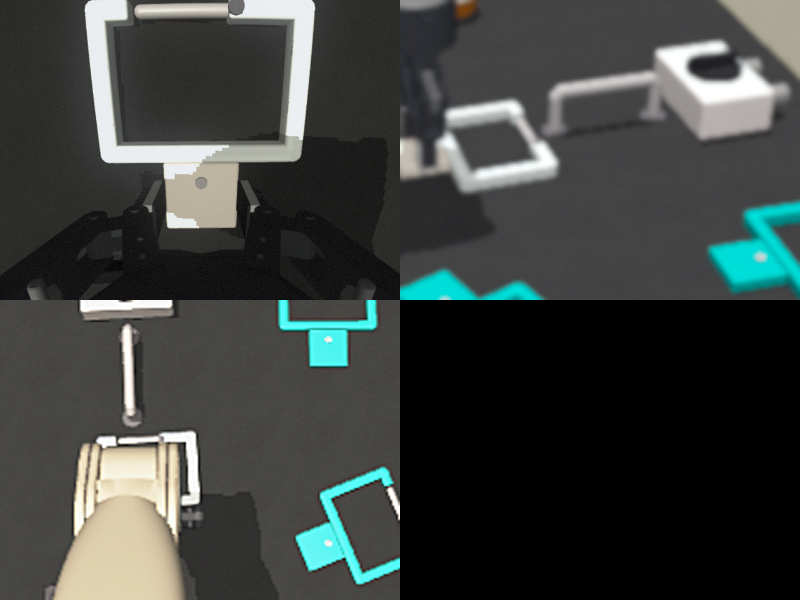

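The hook is gripped and square. In the top crop the leg (132,415) lines up between the nose end (117) and the gate pivot (162), so I push along tool x.

move_arm --deltas '[0.9,0,0,0,1.8,0,0,0,2.7,0,0,0,3.6,0,0,0,4.5,0,0,0,5.4,0,0,0,6.3,0,0,0,7.2,0,0,0,8,0,0,0,8.8,0,0,0,9.5,0,0,0,9.5,0,0,0]'

```text
clock: 6.92
eef_pos: [0.5942, 0.073, 0.0044]
tcp_rot: [-3.14, -0.08, -0.0]
contact_force: [-0.1, -0.1, 0.5]
finger_gap: 0.0483
grasp_force: 45.8
```

Run:
```python
from h import *
s=get_state();print(s['clock'],s['eef_pos'],s['contact_force'])
W=camera('wrist');S=camera('side')
A=np.hstack([cv2.resize(W['image'],(400,300)),cv2.resize(S['image'][170:290,320:480],(400,300),interpolation=cv2.INTER_CUBIC)])
cv2.imwrite('pics/m3.png',A[:,:,::-1])
```

```text
6.925 [0.59424369 0.07303062 0.00436034] [-0.1260175  -0.10426503  0.47209782]
```

View pics/m3.png

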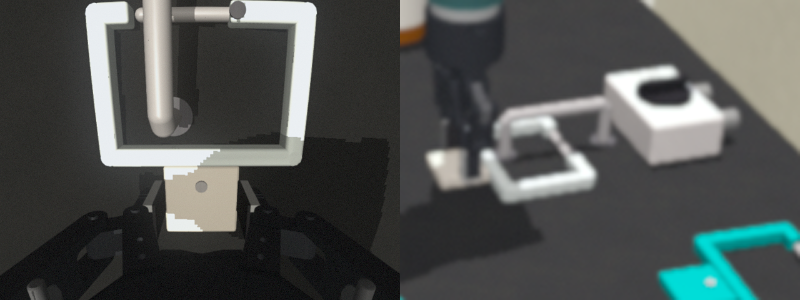

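The leg is inside the frame and the gate is back in line, shut (tip at 137,14, behind the leg). The contact force is about zero. I release and lift.

move_arm --deltas '[0,0,0,0,0,0,0,0,0,0,0,0,0,0,0,0,0,0,-2,0,0,0,-5,0,-2,0,-10,0,-5,0,-14,0,-9,0,-15,0,-13,0,-15,0,-13,0,-15,0]' --gripper 100

```text
clock: 8.4
eef_pos: [0.4609, 0.0663, 0.1539]
tcp_rot: [3.141, 0.08, -0.004]
contact_force: [0.9, 0.9, -0.1]
finger_gap: 0.0854
grasp_force: 0.0
```

Run:
```python
from h import *
s=get_state();print(s['clock'],s['eef_pos'],s['contact_force'],s['finger_gap'])
W=camera('wrist');S=camera('side');T=camera('top')
x=cv2.resize(W['image'],(400,300));y=cv2.resize(S['image'][170:290,320:480],(400,300),interpolation=cv2.INTER_CUBIC)
cv2.imwrite('pics/m4.png',np.hstack([x,y])[:,:,::-1])
ms=bright(S,(385,228),45)
print('W fit',fit([(W,(W['image'].min(2)>90).astype(float))],[.669,.077,.05]))
```

```text
8.4 [0.46087906 0.06632235 0.15388602] [ 0.9269622   0.88954699 -0.13050462] 0.08537044019544374
W fit (array([0.66806625, 0.07637969, 0.04431633]), np.float64(0.5967456969799162))
```

View pics/m4.png

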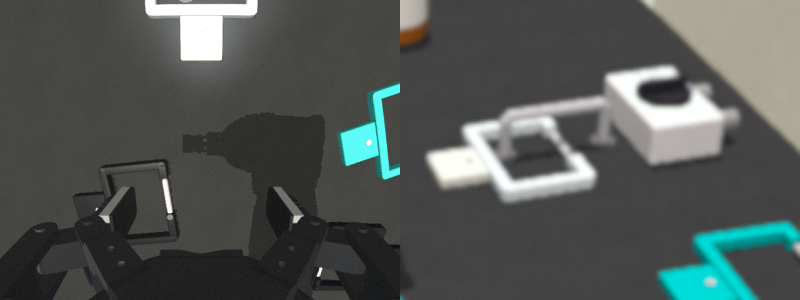

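The side crop shows the hook flat and free, with the leg foot (505,152) inside the frame and the gate line (550,130)–(578,165) shut. I hand it in.

```bash
python3 -c "
from cell import hand_in
print(hand_in())"
```

```text
the job is handed in; nothing more can be done
None
```

The job is handed in: the silver hook lies flat on the bench round the eye's near leg, its gate looks shut in the last side picture, and the arm is clear; hand_in returned no verdict.

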